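# Start the leak test at the repair bench

## Task

Start the leak test by pressing three controls in this order: push down the raised red end of the rocker on the white socket strip until it has tipped right over, then push the square blue air button on the yellow test box right down so that it stays down, then press the round green start button right down and let it come up again. Leave the red stop button unpressed. Pick nothing up, and leave the strip, the brass coupling, the multimeter, the can and the screwdriver where they are.

Things in the scene. Friction and masses are not known exactly. Their poses are not given: they have to be found in the camera images.
- strip: white socket strip lying loose on the bench, 280 x 64 x 40 mm, 0.6 to 1 kg; origin at the centre of its underside, x along its length. The rocker lies near its -x end: hinge line parallel to the strip's y axis, at strip x -95 mm, 52 mm above the bench. The sockets fill the rest of the top.
- rocker (a joint): rocker switch on the strip, rad: 0 = off (red end raised), 0.4 = fully on (red end down, black end raised); stays where it is left. A shallow V, 30 mm wide: two flat halves, each 25 mm long from the hinge line, red towards the strip's -x end, black towards +x. 3 to 4 N near the red tip tips it.
- rocker_red_end (a point): point on the face of the rocker's red half, 17 mm from the hinge line: the place to press. Moves with the rocker. Off: the red half slopes up outwards at 0.4 rad, this point is about 59 mm and the tip 62 mm above the bench. Fully on: the red half is level, 52 mm above the bench, 10 mm above the black surround.
- testbox: yellow test box, fixed to the bench, 180 x 270 x 70 mm (x, y, z); origin at the centre of its underside. Its three buttons stand in a row along the box's y axis, 40 mm to the -x side of its middle, about 80 mm apart, in an order that changes. On the top's +x part stand a regulator with a gauge (to 112 mm above the bench) and a brass coupling.
- latch (a joint): blue latching button, m: 0 = up, 0.008 = right down. No spring: about 3 N pushes it down and it stays where it is left.
- latch_top (a point): centre of the top face of the blue button's square cap, 30 x 30 mm; 94 mm above the bench when up, 86 mm when down, in a square black surround of 46 mm whose top is 82 mm above the bench.
- start (a joint): green start button, m: 0 = up, 0.006 = right down. Springs back; about 5 N holds it right down (1.5 N starts it moving).
- start_top (a point): centre of the top face of the green button's round cap, 32 mm across; 92 mm above the bench when up, 86 mm when right down, in a round black surround of 44 to 48 mm whose top is 82 mm above the bench.
- stop (a joint): red stop button, m: 0 = up, 0.006 = right down; must stay unpressed.
- stop_top (a point): centre of the top face of the red stop button's round cap, 32 mm across, 92 mm above the bench.
- coupling: loose brass and steel hose coupling standing on the test box, 24 mm across, 32 mm tall; origin at the centre of its foot.
- meter: yellow hand multimeter lying face up on the bench, 180 x 90 x 48 mm, long along its x; origin at the centre of its underside.
- can: red can standing on the bench, 60 mm across, 140 mm tall; origin at the centre of its foot.
- driver: red-handled screwdriver lying on the bench, 190 mm long along its x, handle towards -x, under 35 mm high; origin on its underside near the middle.

How it is judged (in metres and radians):
On the way, in this order (a step that is already met when the one before it is completed fails the run):
1. the strip's rocker is tipped on (value of joint rocker above 0.3 rad), for 0.1 s.
2. then the blue button is pushed right down (value of joint rocker above 0.3 rad and value of joint latch above 0.0065 m), for 0.1 s.
3. then the green start button is pressed right down (all of step 2 and value of joint start above 0.0045 m), for 0.1 s.
At the end, for the whole second after the job is handed in: The rocker is on (over 0.3 of 0.4 rad), the blue button is down (over 6.5 of 8 mm), the green and red buttons are up (within 1.5 mm); the strip lies flat within 30 mm of where it was and the coupling, multimeter, can and screwdriver within 20 mm, all at rest (all of step 2 and value of joint each of start, stop below 0.0015 m and distance of strip from where it was at the start of the episode below 0.03 m and linear speed of each of strip, coupling, meter, can, driver below 0.02 m/s and angle between strip's own z axis and vertical below 0.1 rad and distance of each of coupling, meter, can, driver from where it was at the start of the episode below 0.02 m); the robot touches nothing.
It fails at once if the blue button is pushed (over 4 mm) while the strip is still off (rocker below 0.2 rad) (value of joint latch above 0.004 m and value of joint rocker below 0.2 rad).
It fails at once if the green button is pressed (over 3 mm) before the strip is on and the blue button is down (value of joint start above 0.003 m and (value of joint latch below 0.005 m or value of joint rocker below 0.2 rad)).
It fails at once if the red stop button is pressed (over 2 mm) (value of joint stop above 0.002 m).
It fails at once if the strip is lifted (over 15 mm), tipped or shifted by over 40 mm (height (world z) of strip above 0.015 m or angle between strip's own z axis and vertical above 0.2 rad or distance of strip from where it was at the start of the episode above 0.04 m).
It fails at once if the coupling, multimeter, can or screwdriver is picked up or knocked away (moved over 25 mm) (distance of any of coupling, meter, can, driver from where it was at the start of the episode above 0.025 m).
It also fails if it takes over 48 s, if anything falls off the work surface, if the arm or the gripper's body presses on something with over 40 N, if the wrist force passes 120 N, or if a joint passes its speed limit or range.

## Robot

A 6-joint arm with a two-finger parallel gripper is mounted at the origin on the work surface. World frame = base frame: x ahead of the robot, y to its left, z up, the work surface at z = 0. Lengths are in mm, angles in degrees, forces in N, time in s.
With the tool pointing down it reaches from about 350 to 850 mm from the base axis. Payload 8.1 kg.
Tool frame: the origin (TCP) lies midway between the tips of the shut fingers; the grasp point (between the pads) lies 19 mm behind it; x points along the fingers, y is the direction in which the jaws open and shut, and the axes are right-handed (so a half turn about x gives the same grasp; the last joint's range is limited). The gripper opens to 85 mm and grips with 20 to 120 N. Pads are 22 mm wide; open, the fingers measure 114 mm over their backs; the gripper's body (76 mm by 85 mm) begins 54 mm behind the grasp point. The pads swing forward as they close: fully open they stand 13 mm farther back than shut.
Start: joints at [-68.721, 7.471, 85.268, -0, 87.261, -4.893], TCP at [264.667, -538.476, 231.292] pointing down, gripper open.
Joint ranges: [-169.43, 169.43], [-51.17, 129.36], [1.28, 143.12], [-76.62, 256.62], [0, 156.53], [-152.29, 152.29]. Speed limits (degrees/s): [136.94, 136.94, 159.86, 180, 180, 180].

## Interface

Orientations are given as [roll, pitch, yaw] about the fixed x, y, z axes, in that order (R = Rz(yaw) Ry(pitch) Rx(roll)).
In Python, from bench import r gives the robot as it stands.
- The arm moves only by the tool move_arm, never from a script. Its argument "deltas" is a list of rows, each a list of 2 entries, a list of its own where there are three numbers: the shift along the tool's x, y, z in mm, then the turn about the tool's x in degrees. A call has 1 to 12 rows; each row is the pose to reach, as a shift and turn from the pose measured when the call began, along the tool's axes at that moment; what a row does not reach only later rows make up. A row lasts 1/8 s, in which the tool goes at most 62.5 mm and 10.7 degrees, less where a joint would pass 70% of its speed; a pose out of reach is approached as far as the arm can. A call with a gripper value outside its range is refused whole. "jaw" is the opening, from -1 (shut) to 1 (fully open), set as the call begins (left out, the last holds). The fingers move at their own pace and stop on an object; "squeeze" is the grip in N (left out, the last holds). Time passes only in rows, so rows that repeat a pose let the fingers close. It gives the time, the measured TCP pose, the force and the opening at its end, in the units of the state.
- r.sense(): the state, without advancing time (a new reading comes with each control period).
- r.snapshot(name): name is "scene" or "top" or "wrist"; returns (picture, depth): 480x640x3 uint8, red, green, blue; 480x640 float32, mm along the optical axis (not along the pixel's ray), 0 where there is no reading.
- r.get_calibration(name): a dict with "fovy" (degrees; the focal length in pixels is half the picture's height over the tangent of half this angle, whatever the lens; pixels are square), "cx", "cy" (the principal point, pixels), "k1" (the pictures are not rectified: a ray, as slopes to the right and down, at radius r is drawn at 1 + k1 r^2 times it, then the intrinsics apply), "position" and "attitude" of the camera in the world; the wrist camera has in their place "tool_from_camera" (4x4, takes a point from camera to tool coordinates, whose origin is the TCP and whose axes are the tool frame's). Camera axes: x right, y down, z forward; pixel columns grow to the right and rows downward; lengths in mm; the calibration is good to about 2 mm. A picture is of the moment at which its call begins: read the wrist's pose just before it. get_calibration takes no time and is no camera call.
- r.hand_in(): hands the job in, once; it reports no verdict.
The state is a dict: "time": time; "joint_pos": joint angles; "qd": joint speeds; "joint_efforts": joint torques, N m; "tool_pos": TCP position; "tcp_rot": TCP orientation; "ft_force": force on the tool from outside, world axes, zero at the start; "wrist_torque": the same for the moment, N m; "finger_gap": finger opening in mm.
Only numpy, scipy, OpenCV 4.12 (cv2) and the standard library are available. Lean on these libraries where they do the work, as an engineer would, in place of code of your own. Each camera call takes 0.05 s, during which the arm holds its last target. There are 200 camera calls.

## Working session

There is one attempt and no reset: what is moved stays moved. The work goes in short steps, Python scripts to look and compute and a tool call to move; the robot and the scene stay as the last step left them, time stands still between calls to the robot, and variables do not carry over. Pictures are saved under pics/ and viewed, about 8 in all and at most 12, crops included, and the job is handed in when it is done.

Besides the shell and the picture viewer there is one more tool, called after "Emit:" as name(argument=value, ...) on one line, values as JSON. move_arm: Moves the arm, as the interface text tells. Its arguments: {"type":"object","properties":{"deltas":{"type":"array","items":{"type":"array"}},"jaw":{"type":"number"},"squeeze":{"type":"number"}},"required":["deltas"]}

```bash
mkdir -p pics
cat > h.py <<'E'
import numpy as np, cv2
from bench import r
from scipy.spatial.transform import Rotation as R
def save(n,im): cv2.imwrite(f'pics/{n}.png',im[:,:,::-1])
E
python3 - <<'E'
from h import *
print(r.sense())
for n in ['scene','top']:
    c=r.get_calibration(n);print(n,c)
    im,d=r.snapshot(n);save(n,im);np.save(n,d);np.save(n+'_im',im)
print(r.get_calibration('wrist'))
E
```

```text
{'time': 0.0, 'joint_pos': array([-6.87229324e+01,  7.51529703e+00,  8.53304512e+01,  1.34808578e-04,
        8.72612651e+01, -4.89399593e+00]), 'qd': array([-0.02708905, -0.11042785, -0.00206402,  0.02140877,  0.00075804,
        0.05665167]), 'joint_efforts': array([ 5.49596207e-04, -5.69404328e+01, -5.00543797e+01, -1.53887404e-04,
        1.46918610e-02, -6.08705491e-06]), 'tool_pos': array([ 264.44092649, -537.9623516 ,  230.23123034]), 'tcp_rot': array([-94.96608445,  89.89298651, 111.20497251]), 'ft_force': array([ 0.06143352, -0.66912956, -0.69666643]), 'wrist_torque': array([ 0.01319039, -0.05207551,  0.03419559]), 'finger_gap': 85.7408865896971}
scene {'fovy': 43.107180425705366, 'cx': 325.32959464225627, 'cy': 234.13477454037383, 'k1': -0.07013954247590855, 'position': array([1114.85434704,  677.29095845,  958.49466753]), 'attitude': array([-138.18529657,   -0.2530587 ,  140.93541715])}
top {'fovy': 53.57277837177897, 'cx': 315.1355712585539, 'cy': 242.71446629115502, 'k1': -0.09255536901512446, 'position': array([430.28629613,  72.44941876, 930.87878471]), 'attitude': array([-167.64163965,    0.19175977,  -92.68194754])}
{'fovy': 65.30447267882991, 'cx': 322.6985324351128, 'cy': 234.48475815089313, 'k1': -0.04294077500142603, 'tool_from_camera': array([[ 8.50434822e-04, -2.96718627e-01,  9.54964572e-01,
        -1.41790499e+02],
       [ 9.99999633e-01,  1.52036473e-04, -8.43300873e-04,
         5.46057539e-01],
       [ 1.05033632e-04,  9.54964938e-01,  2.96718648e-01,
        -7.43260334e+01],
       [ 0.00000000e+00,  0.00000000e+00,  0.00000000e+00,
         1.00000000e+00]])}
```

View pics/top.png

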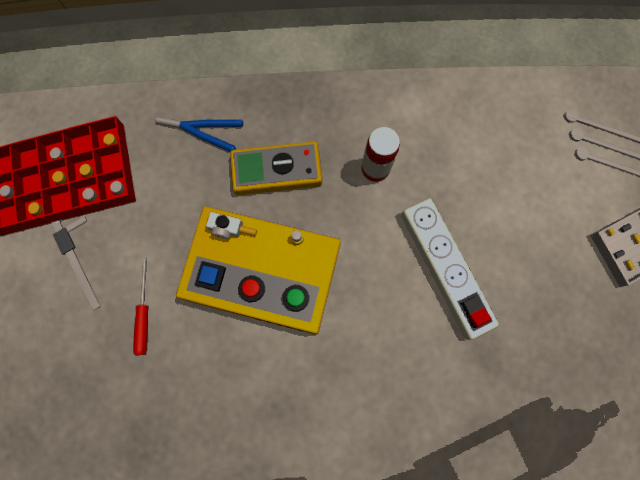

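View pics/scene.png

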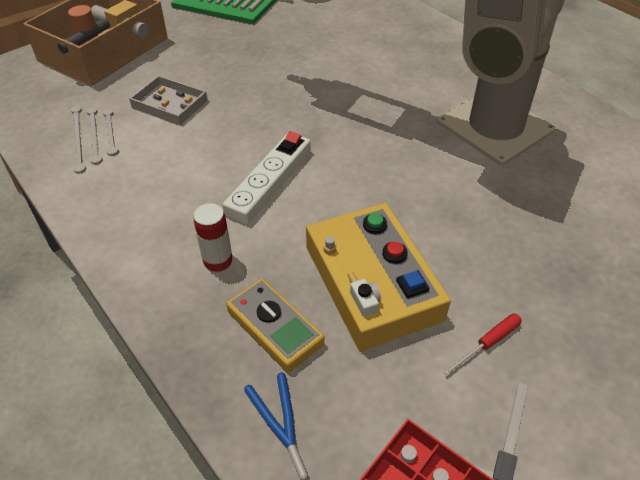

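Top view: blue at (209,276), red stop at (251,288), green at (295,297), rocker red end at about (481,316), strip running up-left to (425,215). The scene view agrees. Next I measure these points in both cameras.

```bash
cat >> h.py <<'E'
def world(name,uv,d,pose=None):
    """pixels (n,2) with depths (n,) -> world mm"""
    c=r.get_calibration(name); f=240/np.tan(np.radians(c['fovy']/2))
    K=np.array([[f,0,c['cx']],[0,f,c['cy']],[0,0,1.]])
    # r_d = r(1+k1 r^2): OpenCV model
    n=cv2.undistortPoints(np.float64(uv).reshape(-1,1,2),K,np.array([c['k1'],0,0,0]))[:,0]
    P=np.c_[n,np.ones(len(n))]*np.asarray(d)[:,None]
    if 'position' in c: return P@R.from_euler('xyz',c['attitude'],degrees=True).as_matrix().T+c['position']
    T=c['tool_from_camera']; P=P@T[:3,:3].T+T[:3,3]
    return P@R.from_euler('xyz',pose['tcp_rot'],degrees=True).as_matrix().T+pose['tool_pos']
def masks(im):
    h=cv2.cvtColor(im,cv2.COLOR_RGB2HSV);H,S,V=h[...,0].astype(int),h[...,1],h[...,2]
    return dict(red=((H<8)|(H>172))&(S>150)&(V>90),green=(H>45)&(H<80)&(S>140)&(V>60),blue=(H>100)&(H<125)&(S>140)&(V>60),
      white=(S<45)&(V>120),yellow=(H>18)&(H<32)&(S>150))
def cloud(name,im,d,m,box,pose=None):
    x0,y0,x1,y1=box; b=np.zeros(m.shape,bool); b[y0:y1,x0:x1]=1
    v,u=np.nonzero(m&b&(d>0)); return world(name,np.c_[u,v],d[v,u],pose)
E
python3 - <<'E'
from h import *
B=dict(top=dict(rocker=('red',460,290,500,335),latch=('blue',190,255,230,297),stop=('red',235,270,268,306),start=('green',278,280,314,314),strip=('white',395,190,505,345),strip_all=(None,)),
 scene=dict(rocker=('red',275,125,310,160),latch=('blue',395,265,432,298),stop=('red',380,235,410,265),start=('green',360,205,390,237),strip=('white',215,125,320,230)))
for n in B:
    im,d=np.load(n+'_im.npy'),np.load(n+'.npy');M=masks(im)
    for k,b in B[n].items():
        if b[0] is None: continue
        P=cloud(n,im,d,M[b[0]],b[1:])
        zt=np.percentile(P[:,2],90)
        T=P[np.abs(P[:,2]-zt)<4] if k!='rocker' else P
        if k=='strip': T=P[(P[:,2]>33)&(P[:,2]<48)]
        print(n,k,len(P),'med',np.median(T,0).round(1),'box',cv2.minAreaRect(T[:,:2].astype(np.float32)),'z',np.percentile(P[:,2],[5,50,95]).round(1))
E
```

```text
top rocker 241 med [ 468.1 -231.2   57.3] box ((468.48388671875, -233.02349853515625), (26.878305435180664, 33.63737869262695), 21.428199768066406) z [51.6 57.3 62.7]
top latch 276 med [564.2 260.5  93.9] box ((564.9359741210938, 260.627685546875), (29.787385940551758, 29.347288131713867), 72.4805908203125) z [91.2 93.7 96.2]
top stop 235 med [539.  185.7  92.1] box ((539.2236328125, 185.20703125), (29.6948184967041, 28.735591888427734), 43.749000549316406) z [89.4 91.9 94.3]
top start 244 med [517.8 106.5  92.1] box ((517.8231201171875, 105.89849090576172), (30.072834014892578, 28.497915267944336), 87.04528045654297) z [89.2 91.9 94.3]
top strip 3576 med [ 584.1 -183.2   40.4] box ((567.8980102539062, -190.48583984375), (277.6309509277344, 62.66173553466797), 22.59247589111328) z [37.4 40.4 43.1]
scene rocker 112 med [ 471.4 -230.3   57. ] box ((471.8614807128906, -230.6759490966797), (24.743953704833984, 31.33905792236328), 13.007769584655762) z [51.  57.  62.6]
scene latch 263 med [569.1 262.4  93.7] box ((569.2301635742188, 262.1873474121094), (29.52939796447754, 30.061058044433594), 74.46315002441406) z [87.6 93.3 96. ]
scene stop 184 med [542.9 186.7  92. ] box ((542.6478271484375, 187.0584716796875), (32.13606262207031, 28.316251754760742), 12.244330406188965) z [86.1 91.7 94.2]
scene start 35 med [528.4 120.6  89.9] box ((527.8107299804688, 115.05870819091797), (14.037579536437988, 27.445446014404297), 53.34962463378906) z [84.9 88.6 92.4]
scene strip 8882 med [ 603.5 -174.5   40.3] box ((570.0933227539062, -190.10055541992188), (284.0188903808594, 65.19511413574219), 22.263450622558594) z [-2.9  1.1 42.1]
```

Sizes, heights and button spacing all match the given values. Now I work out the move to above the rocker.

```bash
cat >> h.py <<'E'
def plan(target,yang=None):
    s=r.sense();M=R.from_euler('xyz',s['tcp_rot'],degrees=True).as_matrix()
    print('t',s['time'],'tcp',s['tool_pos'].round(1),'F',s['ft_force'].round(1),'gap',round(s['finger_gap'],1)); print('axes',M.round(3).tolist())
    ya=np.degrees(np.arctan2(M[1,1],M[0,1]));print('tool-y angle',ya.round(1),'delta xyz',(M.T@(np.array(target)-s['tool_pos'])).round(1))
    if yang is not None: print('turn about tool x:',(-(yang-ya)+90)%180-90)
E
python3 -c "
from h import *
plan([466,-233,170],112.5)"
```

```text
t 0.1 tcp [ 264.5 -538.   230.3] F [ 0.1 -0.3 -0.1] gap 85.6
axes [[-0.001, 0.441, -0.897], [0.002, -0.897, -0.441], [-1.0, -0.002, -0.0]]
tool-y angle -63.8 delta xyz [  60.7 -184.7 -315.4]
turn about tool x: 3.675243522170092
```

Emit:
move_arm(deltas=[[[6, -23, -39], 0], [[13, -46, -79], 1], [[21, -69, -118], 1], [[28, -92, -158], 2], [[36, -115, -197], 2], [[43, -138, -236], 3], [[50, -161, -276], 3.7], [[60, -185, -315], 3.7], [[60, -185, -315], 3.7], [[60, -185, -315], 3.7]], jaw=-1)

```text
time: 1.35
tool_pos: [465.3, -233.1, 170.5]
tcp_rot: [-69.2, 89.9, 133.4]
ft_force: [-0.4, -0.4, 0.6]
finger_gap: 0.2
```

Run:
```python
from h import *
s=r.sense();im,d=r.snapshot('wrist');save('w1',im)
M=masks(im);T=s['tool_pos']
v,u=np.nonzero((M['red']|M['white'])&(d>0));P=world('wrist',np.c_[u,v],d[v,u],s)
ok=(np.hypot(P[:,0]-466,P[:,1]+233)<35)&(P[:,2]>48)&M['red'][v,u]
print(ok.sum(),np.median(P[ok],0),cv2.minAreaRect(P[ok][:,:2].astype(np.float32)),np.percentile(P[ok][:,2],[5,95]))
plan([466,-233,75],112.5)
```

```text
1544 [ 468.75653718 -231.72889252   56.08497444] ((467.3179626464844, -231.97528076171875), (27.622114181518555, 29.88568878173828), 22.314958572387695) [51.43596585 60.50041246]
t 1.4 tcp [ 465.2 -233.6  170.7] F [ 0.  -0.4 -0.4] gap 0.3
axes [[-0.001, 0.382, -0.924], [0.001, -0.924, -0.382], [-1.0, -0.001, 0.0]]
tool-y angle -67.5 delta xyz [95.7 -0.1 -1. ]
turn about tool x: -0.044353950096706285
```

View pics/w1.png

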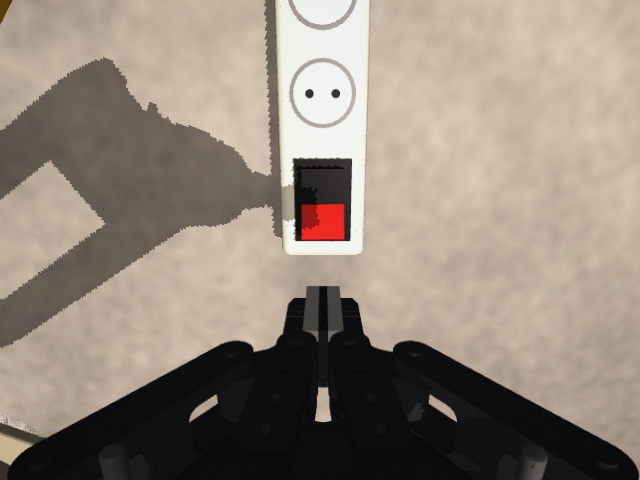

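The wrist view shows the red half at (323,222), laterally in line with the fingertips at (323,290). Its position agrees within 2 mm, so I go straight down.

Emit:
move_arm(deltas=[[[30, 0, 0], 0], [[60, 0, 0], 0], [[90, 0, 0], 0], [[103, 0, 0], 0], [[106, 0, 0], 0], [[109, 0, 0], 0], [[112, 0, 0], 0], [[115, 0, 0], 0], [[117, 0, 0], 0], [[118, 0, 0], 0], [[119, 0, 0], 0], [[119, 0, 0], 0]])

```text
time: 2.9
tool_pos: [465.4, -233.7, 52.0]
tcp_rot: [-100.4, 89.9, 102.1]
ft_force: [0.7, -1.6, 3.3]
finger_gap: -0.0
```

Emit:
move_arm(deltas=[[[1, 0, 0], 0], [[2, 0, 0], 0], [[2, 0, 0], 0]])

```text
time: 3.28
tool_pos: [465.6, -233.8, 51.7]
tcp_rot: [-90.9, 90.0, 111.5]
ft_force: [-9.2, 2.3, 20.5]
finger_gap: 0.1
```

It has bottomed out at 20 N with the tip at 52 mm. I retract and check.

Emit:
move_arm(deltas=[[[-3, 0, 0], 0], [[-30, 0, 0], 0], [[-60, 0, 0], 0], [[-90, 0, 0], 0], [[-118, 0, 0], 0], [[-118, 0, 0], 0]])

```text
time: 4.03
tool_pos: [467.0, -234.3, 171.9]
tcp_rot: [141.1, 89.8, -16.4]
ft_force: [0.6, -0.3, -0.2]
finger_gap: 0.0
```

Run:
```python
from h import *
s=r.sense();im,d=r.snapshot('wrist')
M=masks(im);v,u=np.nonzero(M['red']&(d>0));P=world('wrist',np.c_[u,v],d[v,u],s)
ok=(np.hypot(P[:,0]-466,P[:,1]+233)<35)&(P[:,2]>40);Q=P[ok]
t=(Q-[480.7,-226.7,0])@[.924,.383,0]
print(ok.sum(),np.median(Q,0),'slope along strip',np.polyfit(t,Q[:,2],1),np.percentile(Q[:,2],[5,95]))
save('w2',im[120:300,220:430])
n='top';im,d=r.snapshot(n);M=masks(im)
P=cloud(n,im,d,M['white'],(395,190,505,345));T=P[(P[:,2]>33)&(P[:,2]<48)];print('strip',cv2.minAreaRect(T[:,:2].astype(np.float32)))
plan([567,261,170],75-90)
b=np.degrees(np.arctan2(260.6-106,565-518));print('row angle',b); plan([567,261,170],b)
```

```text
1387 [ 468.58010903 -231.83019912   51.15834921] slope along strip [3.82987018e-02 5.13983832e+01] [49.81458403 52.34413362]
strip ((567.7673950195312, -190.67086791992188), (277.8984375, 62.78053283691406), 22.682266235351562)
t 4.125 tcp [ 465.3 -233.4  168.8] F [ 0.1  0.9 -0.3] gap -0.3
axes [[-0.001, 0.382, -0.924], [0.001, -0.924, -0.382], [-1.0, -0.002, 0.0]]
tool-y angle -67.5 delta xyz [  -0.6 -418.  -282.9]
turn about tool x: -52.52551663528385
row angle 73.09018538448066
t 4.125 tcp [ 465.3 -233.4  168.8] F [ 0.1  0.9 -0.3] gap -0.3
axes [[-0.001, 0.382, -0.924], [0.001, -0.924, -0.382], [-1.0, -0.002, 0.0]]
tool-y angle -67.5 delta xyz [  -0.6 -418.  -282.9]
turn about tool x: 39.38429798023549
```

View pics/w2.png

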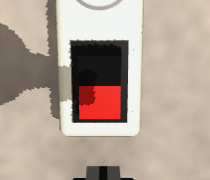

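The red half is level at 51 mm, so the rocker is on, and the strip has not moved. Next, above blue.

Emit:
move_arm(deltas=[[[0, -25, -17], -3], [[0, -67, -45], -8], [[0, -110, -74], -13], [[0, -152, -103], -18], [[0, -195, -132], -23], [[0, -238, -161], -29], [[0, -280, -190], -34], [[0, -322, -218], -39], [[0, -360, -243], -44], [[0, -395, -267], -48], [[0, -418, -283], -50.5], [[0, -418, -283], -50.5]])

```text
time: 5.62
tool_pos: [565.7, 262.6, 166.8]
tcp_rot: [-81.7, 89.7, 171.5]
ft_force: [-0.4, -0.2, -0.8]
finger_gap: -0.1
```

Run:
```python
from h import *
r.snapshot('top')
s=r.sense();im,d=r.snapshot('wrist');save('w3',im)
M=masks(im)
for k,c,z in [('latch','blue',94),('stop','red',92),('start','green',92)]:
    v,u=np.nonzero(M[c]&(d>0))
    if len(v)==0: continue
    P=world('wrist',np.c_[u,v],d[v,u],s);Q=P[np.abs(P[:,2]-z)<5]
    if len(Q)>20: print(k,len(Q),np.median(Q,0).round(1),cv2.minAreaRect(Q[:,:2].astype(np.float32)))
plan([566,261,170],-17)
```

```text
latch 2255 [565.6 262.2  93. ] ((565.4284057617188, 261.2810974121094), (29.88125991821289, 29.56942367553711), 72.30105590820312)
stop 23 [635.8 243.5  92.8] ((635.828369140625, 243.114990234375), (6.106612205505371, 0.6689446568489075), 72.05447387695312)
t 5.725 tcp [566.  260.5 167.4] F [-0.1 -0.2 -0. ] gap -0.3
axes [[-0.004, 0.956, -0.293], [0.0, -0.293, -0.956], [-1.0, -0.004, 0.001]]
tool-y angle -17.0 delta xyz [-2.6 -0.1 -0.4]
turn about tool x: -0.0257355159861703
```

View pics/w3.png

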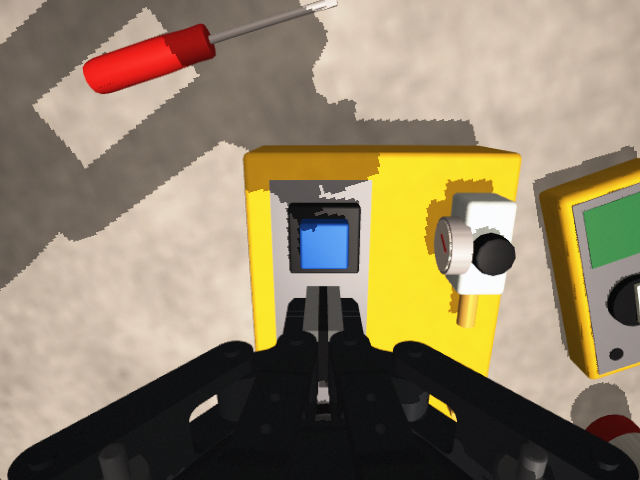

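Wrist view: blue cap at (324,243), found at (565.5, 261.3), right beneath the TCP. The regulator is well to the side. Pressing.

Emit:
move_arm(deltas=[[[30, 0, 0], 0], [[55, 0, 0], 0], [[68, 0, 0], 0], [[72, 0, 0], 0], [[75, 0, 0], 0], [[77, 0, 0], 0], [[79, 0, 0], 0], [[81, 0, 0], 0], [[82, 0, 0], 0], [[82, 0, 0], 0]])

```text
time: 6.98
tool_pos: [566.3, 260.6, 86.0]
tcp_rot: [-81.9, 89.9, 171.1]
ft_force: [1.4, -2.0, 5.3]
finger_gap: -0.2
```

Emit:
move_arm(deltas=[[[1, 0, 0], 0], [[2, 0, 0], 0], [[2, 0, 0], 0]])

```text
time: 7.35
tool_pos: [566.5, 260.7, 85.8]
tcp_rot: [-84.2, 89.9, 168.8]
ft_force: [-6.0, -5.4, 15.2]
finger_gap: -0.1
```

Bottomed. Retract and check.

Emit:
move_arm(deltas=[[[-3, 0, 0], 0], [[-30, 0, 0], 0], [[-60, 0, 0], 0], [[-81, 0, 0], 0], [[-81, 0, 0], 0], [[-81, 0, 0], 0]])

```text
time: 8.1
tool_pos: [566.0, 260.4, 165.4]
tcp_rot: [-71.1, 89.8, -178.1]
ft_force: [-0.2, -1.1, -0.3]
finger_gap: -0.0
```

Run:
```python
from h import *
s=r.sense();im,d=r.snapshot('wrist');v,u=np.nonzero(masks(im)['blue']&(d>0))
P=world('wrist',np.c_[u,v],d[v,u],s);Q=P[np.hypot(P[:,0]-566,P[:,1]-261)<25];print('latch',len(Q),np.median(Q,0).round(1))
plan([518.5,106.5,168],-17)
```

```text
latch 2127 [565.5 262.   85. ]
t 8.15 tcp [565.8 260.3 164.9] F [-0.2  0.4 -0.3] gap -0.1
axes [[-0.005, 0.956, -0.293], [-0.0, -0.293, -0.956], [-1.0, -0.004, 0.002]]
tool-y angle -17.0 delta xyz [ -2.8  -0.2 160.9]
turn about tool x: -0.024037674610013937
```

The blue cap reads 85 mm, down from 93, so it is down. Now to green, passing high over the stop button.

Emit:
move_arm(deltas=[[[-3, 0, 25], 0], [[-3, 0, 60], 0], [[-3, 0, 100], 0], [[-3, 0, 135], 0], [[-3, 0, 161], 0], [[-3, 0, 161], 0], [[-3, 0, 161], 0]])

```text
time: 9.02
tool_pos: [518.4, 106.8, 167.5]
tcp_rot: [-71.7, 89.7, -178.8]
ft_force: [-0.1, 1.2, -0.5]
finger_gap: -0.4
```

Run:
```python
from h import *
s=r.sense();im,d=r.snapshot('wrist');M=masks(im)
for k,c,z in [('latch','blue',86),('stop','red',92),('start','green',92)]:
    v,u=np.nonzero(M[c]&(d>0))
    P=world('wrist',np.c_[u,v],d[v,u],s);Q=P[np.abs(P[:,2]-z)<5]
    if len(Q)>20: print(k,len(Q),np.median(Q,0).round(1),cv2.minAreaRect(Q[:,:2].astype(np.float32)))
save('w4',im)
plan([518,106,86],-17)
```

```text
Traceback (most recent call last):
  File "h.py", line 10, in world
    n=cv2.undistortPoints(np.float64(uv).reshape(-1,1,2),K,np.array([c['k1'],0,0,0]))[:,0]
      ~~~~~~~~~~~~~~~~~~~^^^^^^^^^^^^^^^^^^^^^^^^^^^^^^^^^^^^^^^^^^^^^^^^^^^^^^^^^^^^
cv2.error: OpenCV(4.12.0) /io/opencv/modules/calib3d/src/undistort.dispatch.cpp:347: error: (-215:Assertion failed) CV_IS_MAT(_src) && CV_IS_MAT(_dst) && (_src->rows == 1 || _src->cols == 1) && (_dst->rows == 1 || _dst->cols == 1) && _src->cols + _src->rows - 1 == _dst->rows + _dst->cols - 1 && (CV_MAT_TYPE(_src->type) == CV_32FC2 || CV_MAT_TYPE(_src->type) == CV_64FC2) && (CV_MAT_TYPE(_dst->type) == CV_32FC2 || CV_MAT_TYPE(_dst->type) == CV_64FC2) in function 'cvUndistortPointsInternal'
```

No blue is in view, so that mask came up empty. I skip empty masks and run it again.

Run:
```python
from h import *
s=r.sense();im,d=r.snapshot('wrist');M=masks(im);save('w4',im)
for k,c,z in [('stop','red',92),('start','green',92)]:
    v,u=np.nonzero(M[c]&(d>0))
    if len(v)<20: continue
    P=world('wrist',np.c_[u,v],d[v,u],s);Q=P[np.abs(P[:,2]-z)<5]
    if len(Q)>20: print(k,len(Q),np.median(Q,0).round(1),cv2.minAreaRect(Q[:,:2].astype(np.float32)))
plan([518,106,86],-17)
```

```text
stop 2491 [539.2 186.1  91.1] ((539.2145385742188, 185.83200073242188), (29.81141471862793, 31.207544326782227), 72.81317901611328)
start 1884 [518.7 107.8  91. ] ((518.5140380859375, 107.12443542480469), (30.56328773498535, 30.529205322265625), 72.23963165283203)
t 9.125 tcp [518.6 107.1 167.8] F [ 0.2  0.1 -1. ] gap 0.0
axes [[-0.005, 0.956, -0.292], [-0.0, -0.292, -0.956], [-1.0, -0.005, 0.002]]
tool-y angle -17.0 delta xyz [81.8  0.2  1.1]
turn about tool x: 0.01925827534620339
```

View pics/w4.png

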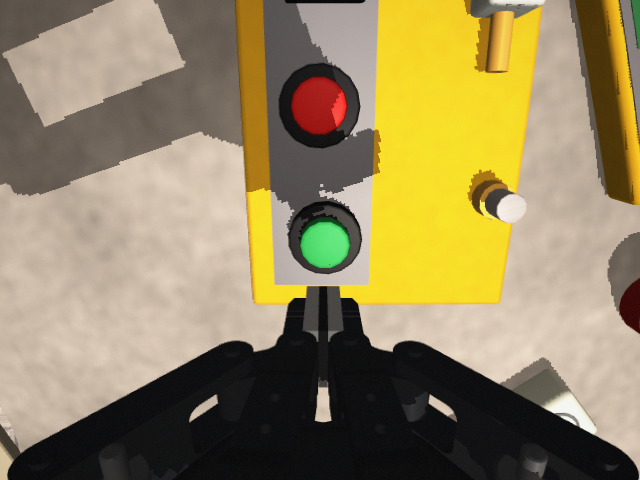

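Green cap at (325,243), found at (518.5, 107.1), exactly beneath the TCP. Red stop at (319,105) and coupling at (500,202) are clear. Pressing.

Emit:
move_arm(deltas=[[[30, 0, 0], 0], [[58, 0, 0], 0], [[70, 0, 0], 0], [[75, 0, 0], 0], [[78, 0, 0], 0], [[80, 0, 0], 0], [[82, 0, 0], 0], [[83, 0, 0], 0], [[84, 0, 0], 0], [[84, 0, 0], 0], [[84, 0, 0], 0]])

```text
time: 10.5
tool_pos: [519.0, 107.4, 85.9]
tcp_rot: [-76.9, 89.8, 176.1]
ft_force: [-6.6, 1.4, 16.5]
finger_gap: -0.1
```

It is bottomed at 16 N, above the 5 N needed. I hold briefly in the first row, then retract.

Emit:
move_arm(deltas=[[[0, 0, 0], 0], [[0, 0, 0], 0], [[-5, 0, 0], 0], [[-30, 0, 0], 0], [[-60, 0, 0], 0], [[-95, 0, 0], 0], [[-130, 0, 0], 0], [[-130, 0, 0], 0], [[-130, 0, 0], 0]])

```text
time: 11.62
tool_pos: [519.2, 107.2, 215.3]
tcp_rot: [-72.8, 89.8, -179.8]
ft_force: [-0.6, 0.5, 0.3]
finger_gap: -0.2
```

Run:
```python
from h import *
s=r.sense();im,d=r.snapshot('wrist');M=masks(im);print(s['time'],s['tool_pos'],s['ft_force'])
def show(n,im,d,cs,s=None):
    M=masks(im)
    for k,c,xy in cs:
        v,u=np.nonzero(M[c]&(d>0))
        if len(v)<20: continue
        P=world(n,np.c_[u,v],d[v,u],s);Q=P[(np.hypot(P[:,0]-xy[0],P[:,1]-xy[1])<22)&(P[:,2]>45)]
        if len(Q)>20: print(n,k,len(Q),np.median(Q,0).round(1))
cs=[('latch','blue',(566,261)),('stop','red',(540,186)),('start','green',(518,107)),('rocker','red',(467,-232))]
show('wrist',im,d,cs,s)
for n in ['top','scene']:
    im,d=r.snapshot(n);show(n,im,d,cs)
    save(n+'2',im)
    a=np.load(n+'_im.npy');df=np.abs(im.astype(int)-a).max(2)
    if n=='top':
        T=cloud(n,im,d,masks(im)['white'],(395,190,505,345));T=T[(T[:,2]>33)&(T[:,2]<48)];print('strip',cv2.minAreaRect(T[:,:2].astype(np.float32)))
```

```text
11.625 [519.20877381 107.21587795 215.26249175] [-0.59412219  0.49169904  0.29938486]
wrist latch 308 [561.3 247.9  84.7]
wrist stop 1670 [539.2 186.1  91.1]
wrist start 1334 [518.8 107.6  90.9]
top rocker 227 [ 468.3 -231.    52.3]
strip ((567.7207641601562, -190.93179321289062), (277.1693115234375, 62.60302734375), 23.04793357849121)
scene latch 237 [568.5 260.8  85.7]
scene stop 184 [544.2 186.9  91.3]
scene start 33 [531.8 117.9  87.9]
scene rocker 84 [ 471.1 -230.3   51.8]
```

View pics/scene2.png

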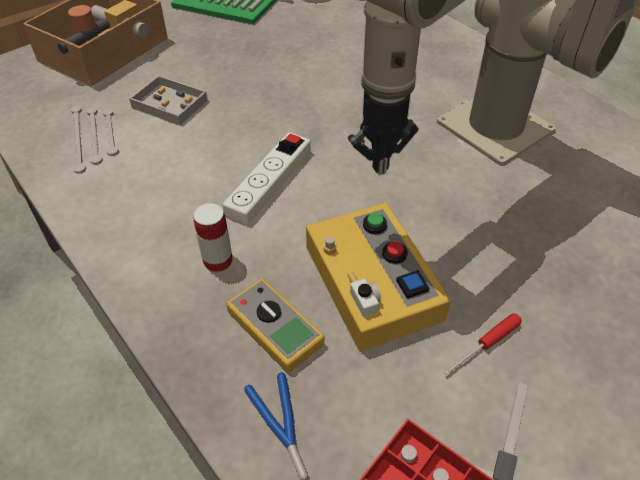

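The scene shows everything in its place: rocker on, blue down at (412,283), green up at (375,221), red stop up, and the arm clear. Handing in.

```bash
python3 -c "
from h import *
print(r.hand_in())"
```

```text
the job is handed in; nothing more can be done
None
```

I pressed the three controls in order with the shut gripper: rocker red end, then blue air button, then green start. I then pulled back clear and handed in at about 12 s; no verdict was reported.

Each press bottomed out, at about 20 N on the rocker, 15 N on blue and 16 N on green.

| Item | Last check before hand-in |
|---|---|
| Rocker | Red half level at about 52 mm, so it is on |
| Blue button | 85–86 mm, so it is down |
| Green button | 91 mm, the same as before the press, so it is up |
| Red stop | 91 mm, unchanged; never touched |
| Strip | Within about 1 mm of its start |
| Coupling, multimeter, can, screwdriver | In place by eye in the scene view; not measured |
| Arm | 215 mm up, touching nothing, about 0 N |

- **Disagreement:** the scene camera put green at 88 mm, but from only 33 partly hidden pixels. It read about as low (88.6 mm, 35 pixels) before any press, so I relied on the wrist camera.
- **Script error:** one check crashed because no blue was in view. I ran it again and it did no harm.

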